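# Unlock the eccentric cam, slide the vial carriage home and lock it

### The job

The carriage that carries the vial on the small bench reader is held back by an eccentric cam. Push the red lever round to its open stop (green mark), so that the cam's low point faces the track, then push the carriage by its blue plate forward until it is fully home against the end stop, and push the lever back round to its locked stop (yellow mark) so that the carriage cannot slip back. Leave the vial standing in its pocket, never lifting or tipping it, do not disturb the things standing around the reader, and finish clear of everything.

Things in the scene. Friction and masses are not known exactly. Their poses are not given: they have to be found in the camera images.
- reader_base: Bench reader, fixed: grey plate 250x155x12 mm. Origin on the bench under the track's middle; x = the way the carriage is pushed, y left (cam side), z up. Plate spans x -125..125, y -50..105 mm. End stop x 74..86 mm, 46 high; black reader head 34x22 mm, 62 high, at x 53, y -34. Green and yellow paint marks on the plate: lever's open and locked stops.
- cam_lever (a joint): Angle of cam and lever (rad), anticlockwise from above. 0 = open stop, cam low, carriage passes (below about 0.5); 2.618 = locked stop, cam high. Starts 2.0 to 2.6. Lever direction measured from the reader's x axis = 0.262 + this value: open it points forward, locked backward, both 15 degrees to the left, swinging out over the left side. Stays where left; 2 to 3 N at the post turns it.
- cam_axis (a point): Point on the upright axis of the steel eccentric cam (disc 52 mm across, 10 mm eccentric, top 26 mm above the bench), 58 mm above the bench, at x -1, y 54 mm in the reader's frame. Unless the cam is low, the brass roller on the carriage's left side jams against it after about 30 mm of carriage travel.
- lever_grip (a point): Centre of the red upright round post at the end of the lever, 16 mm in diameter, 70 mm from the cam axis; the post spans 35 to 80 mm above the bench and this point lies at 58 mm. The lever's flat steel bar under it (12 mm wide) spans 29 to 36 mm above the bench. Its axes turn with the lever.
- carriage (a joint): Position of the carriage along the track: 0 = start, 0.090 m = fully home against the end stop. It slides with about 2.5 N of friction and stays where it is left.
- push_plate (a point): Centre of the rear face (towards -x of the reader) of the blue upright push plate on the carriage's rear end; the plate is 32 mm wide, 8 mm thick, its top 64 mm above the bench; this point lies 49 mm above the bench and moves with the carriage. Guide strips beside the carriage are 21 mm high.
- pocket (a point): Where the middle of the vial belongs: on the axis of the round pocket on the carriage, 54 mm above the bench. The pocket's black collar is 35 mm across and 40 mm high above the bench, its floor 28 mm above the bench.
- vial_center (a point): Middle of the loose glass vial with yellow contents and black cap, 23 mm in diameter and 52 mm high, standing upright in the carriage's pocket; its top is 80 mm above the bench.
- sample_vial: The same vial; origin at the centre of its underside, z along the vial.
- spare_vial: Loose vial with white cap and brown contents, 23 mm in diameter, 52 mm high, beside the reader on its right; origin under its centre. Leave it alone.
- blue_box: Blue and white box, 70 x 70 x 32 mm, at the near left of the reader; origin under its centre. Leave it alone.
- tape: Roll of tape lying flat, 68 mm across, 19 mm high, behind the reader; origin under its centre. Leave it alone.
- white_funnel: White funnel standing mouth down, 69 mm across, 94 mm high, behind the reader; origin under its centre. Leave it alone.

How it is judged:
By the outcome, as a careful person would: the job done as asked, in the order asked, and still so for the second after the job is handed in, with the robot touching nothing.
It also fails if it takes over 64 s, if anything falls off the work surface, if the arm or the gripper's body presses on something with over 40 N, if the wrist force passes 120 N, or if a joint passes its speed limit or range.

### The arm

A 6-joint arm with a two-finger parallel gripper is mounted at the origin on a cart in front of the work surface, level with it; the furniture and walls round the work are solid. World frame = base frame: x ahead of the robot, y to its left, z up, the work surface at z = 0. Lengths are in m, angles in rad, forces in N, time in s.
With the tool pointing down it reaches from about 0.2 to 0.875 m from the base axis. Payload 3.4 kg.
Tool frame: the origin (TCP) lies on the centre line of the jaws, within the pads' length; the fingertips stand robot.nose_length ahead of it and the grasp point (between the pads) lies 2 mm behind it (robot.nose_length is the distance from the TCP to the fingertips, in m); x points along the fingers, y is the direction in which the jaws open and shut, and the axes are right-handed (so a half turn about x gives the same grasp; the last joint's range is limited). The gripper opens to 94 mm and grips with 3 to 60 N. Pads are 16 mm wide; open, the fingers measure 119 mm over their backs; the gripper's body (75 mm by 177 mm) begins 78 mm behind the grasp point.
Start: joints at [-1.248, 0.276, 1.505, -0, 1.361, -0.121], TCP at [0.247, -0.519, 0.222] pointing down, gripper open.
Joint ranges: [-2.89, 2.89], [-0.75, 2.08], [0.22, 2.7], [-1.18, 4.32], [0.11, 2.71], [-2.7, 2.7]. Speed limits (rad/s): [2.57, 2.57, 3.14, 3.14, 3.14, 3.14].

### API

Orientations are given as a unit quaternion [w, x, y, z].
In Python, from workcell import robot, eyes gives the robot as it stands. The module is installed in compiled form; this text tells all that it offers.
- The arm moves only by the tool servo_tool, never from a script. Its argument "steps" is a list of rows, each a list of 3 entries, a list of its own where there are three numbers: the turn, a rotation vector about the tool's x, y, z in degrees, then the shift along the tool's x, y, z in cm, then the opening, from 0 (shut) to 1 (fully open). In form: [[[wx, wy, wz], [x, y, z], fingers], ...]. A call has exactly 8 rows; each row is the pose to reach, as a shift and turn from the pose commanded when the call began, along the tool's axes at that moment; what a row does not reach only later rows make up. A row lasts 1/10 s, in which the tool goes at most 50 mm and 8.59 degrees, less where a joint would pass 70% of its speed; a pose out of reach is approached as far as the arm can. A call with a gripper value outside its range is refused whole. The fingers move at their own pace and stop on an object; the grip force is fixed at half the most. Time passes only in rows, so rows that repeat a pose let the fingers close, or fill a call up. It gives the time, the measured TCP pose, the force and the opening at its end, in the units of the state.
- robot.get_obs(): the state, without advancing time (a new reading comes with each control period).
- eyes.camera(name): name is "side" or "top"; returns a dict with "frame" (480x640x3 uint8, blue, green, red), "intrinsics" (3x3 intrinsics, pixels), "world_from_camera" (4x4, takes a point from camera to world coordinates). Camera axes: x right, y down, z forward; pixel columns grow to the right and rows downward; lengths in m; the calibration is good to about 2 mm. A picture is of the moment at which its call begins. There is no depth.
- robot.sign_off(): hands the job in, once; it reports no verdict.
The state is a dict: "time": time; "qpos": joint angles; "dq": joint speeds; "effort": joint torques, N m; "ee_pos": TCP position; "ee_rot": TCP orientation; "ft_force": force on the tool from outside, world axes, zero at the start; "torque": the same for the moment, N m; "grip_width": finger opening in m.
Only numpy, scipy, OpenCV 4.12 (cv2) and the standard library are available. Lean on these libraries where they do the work, as an engineer would, in place of code of your own. Each camera call takes 0.05 s, during which the arm holds its last target.

## Working session

There is one attempt and no reset: what is moved stays moved. The work goes in short steps, Python scripts to look and compute and a tool call to move; the robot and the scene stay as the last step left them, time stands still between calls to the robot, and variables do not carry over. Pictures are saved under pics/ and viewed, and the job is handed in when it is done.

Besides the shell and the picture viewer there is one more tool, called after ">>>" as name(argument=value, ...) on one line, values as JSON. servo_tool: Moves the arm, as the interface text tells. Its arguments: {"type":"object","properties":{"steps":{"type":"array"}},"required":["steps"]}

```bash
mkdir -p pics
python3 - <<'E'
from workcell import robot, eyes
import cv2, numpy as np
print(robot.get_obs(), robot.nose_length)
for n in("side","top"):
    c=eyes.camera(n); cv2.imwrite(f"pics/{n}0.png",c["frame"]); print(n,c["intrinsics"].tolist(),np.round(c["world_from_camera"],4).tolist())
E
```

```text
{'time': 0.0, 'qpos': array([-1.24798986e+00,  2.76630892e-01,  1.50611190e+00, -2.11563951e-05,
        1.36067672e+00, -1.21002956e-01]), 'dq': array([ 0.00070001, -0.00030281,  0.00051774,  0.00147412,  0.00059384,
       -0.00049313]), 'effort': array([-1.05746811e-03, -4.04595709e+01, -2.37232053e+01,  7.00620306e-02,
        3.43692396e-02, -1.24997941e-04]), 'ee_pos': array([ 0.2467146 , -0.51880208,  0.2215927 ]), 'ee_rot': array([-0.15498533, -0.68969556, -0.15626907,  0.68984024]), 'ft_force': array([-0.37817206, -0.10919248, -0.11505266]), 'torque': array([0.00167714, 0.01364814, 0.02483007]), 'grip_width': 0.09370244692784878} 0.017
side [[478.58499391067954, 0.0, 320.53318310408497], [0.0, 478.58499391067954, 238.2908785562071], [0.0, 0.0, 1.0]] [[-0.9936, -0.095, 0.0617, 0.5562], [-0.1124, 0.7581, -0.6424, 0.6295], [0.0142, -0.6452, -0.7639, 0.7119], [0.0, 0.0, 0.0, 1.0]]
top [[534.1646341278179, 0.0, 330.5153705350005], [0.0, 534.1646341278179, 232.4528424526477], [0.0, 0.0, 1.0]] [[-0.0206, -0.9825, 0.1853, 0.441], [-0.9995, 0.025, 0.0217, 0.0667], [-0.0259, -0.1847, -0.9824, 1.0218], [0.0, 0.0, 0.0, 1.0]]
```

View pics/side0.png

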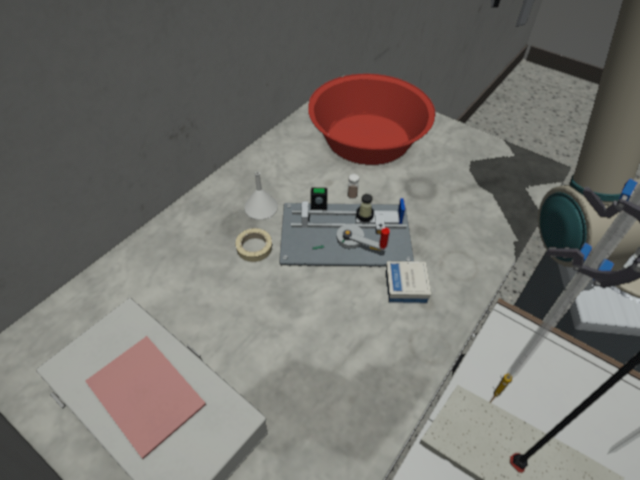

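View pics/top0.png

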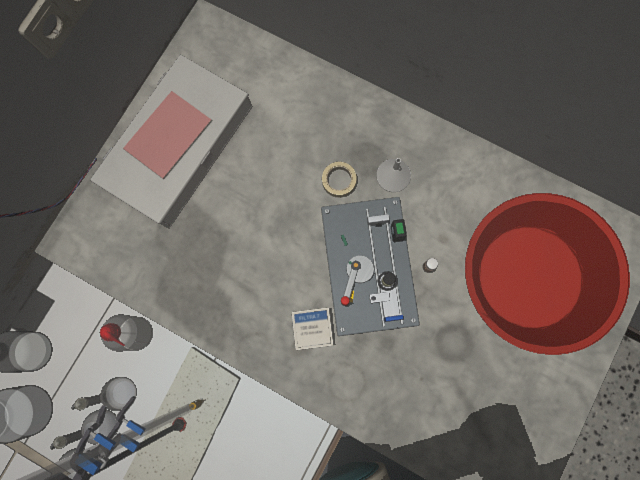

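Run:
```python
import cv2
a=cv2.imread("pics/top0.png")[180:360,270:450]; b=cv2.imread("pics/side0.png")[160:310,230:440]
cv2.imwrite("pics/topz.png",cv2.resize(a,(594,594),interpolation=2)); cv2.imwrite("pics/sidez.png",cv2.resize(b,(798,570),interpolation=2))
```

```text
(no output)
```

View pics/topz.png

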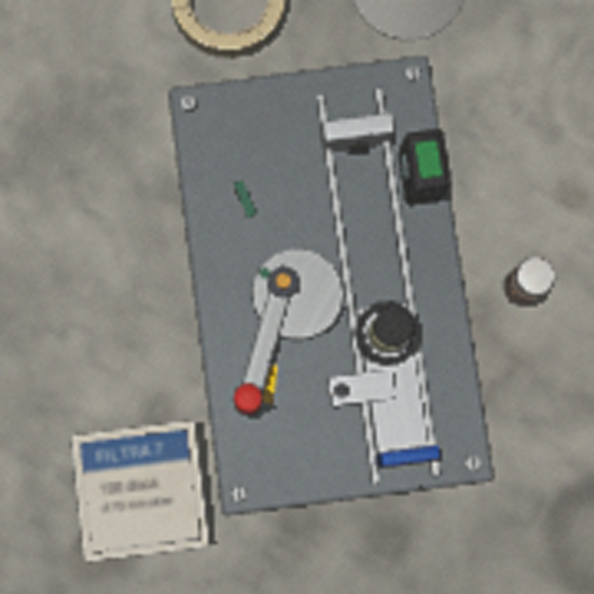

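View pics/sidez.png

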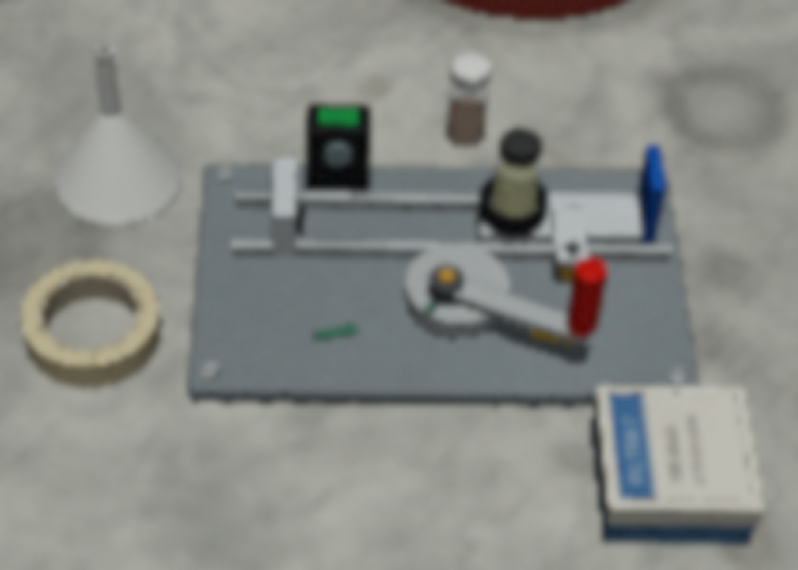

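```bash
cat > h.py <<'E'
import numpy as np, cv2
from workcell import robot, eyes
from scipy.spatial.transform import Rotation as R
def ray(c,uv,z):
    K=c["intrinsics"];T=c["world_from_camera"]
    d=T[:3,:3]@np.linalg.solve(K,[uv[0],uv[1],1.]);o=T[:3,3]
    return o+d*(z-o[2])/d[2]
def proj(c,p):
    T=np.linalg.inv(c["world_from_camera"]);q=T[:3,:3]@p+T[:3,3];k=c["intrinsics"]@q;return k[:2]/k[2]
def masks(f):
    h=cv2.cvtColor(f,cv2.COLOR_BGR2HSV);return h
E
python3 - <<'E'
from h import *
m=np.array([[125,105],[125,-50],[-125,-50],[-125,105]])/1e3
t=eyes.camera("top");s=eyes.camera("side")
def refine(c,zoom,off,sc,pts):
    g=cv2.cvtColor(c["frame"],cv2.COLOR_BGR2GRAY)
    p=(np.array(pts,np.float32)+.5)/sc-.5+np.array(off,np.float32)
    return p.astype(np.float32)
for n,c,off,sc,pts in(("top",t,(270,180),3.3,[(170,89),(428,57),(494,481),(224,516)]),("side",s,(230,160),3.8,[(190,392),(204,163),(672,165),(698,393)])):
    p=refine(c,0,off,sc,pts);w=np.array([ray(c,q,.012)[:2] for q in p])
    A=w-w.mean(0);B=m-m.mean(0)
    th=np.arctan2((B[:,0]*A[:,1]-B[:,1]*A[:,0]).sum(),(A*B).sum())
    Rm=np.array([[np.cos(th),-np.sin(th)],[np.sin(th),np.cos(th)]])
    o=w.mean(0)-Rm@m.mean(0)
    print(n,np.degrees(th),o,"res mm",np.round(((Rm@m.T).T+o-w)*1e3,1).tolist())
    h=cv2.cvtColor(c["frame"],cv2.COLOR_BGR2HSV)
    for nm,lo,hi,z in(("red",(0,150,80),(8,255,255),.08),("blue",(110,180,60),(130,255,255),.064),("green",(55,80,40),(90,255,255),.012),("yellow",(22,180,80),(32,255,255),.012)):
        mk=cv2.inRange(h,lo,hi);k,l,st,ce=cv2.connectedComponentsWithStats(mk)
        for i in range(1,k):
            x,y=ce[i]
            if st[i,4]>6 and (270<x<450 and 160<y<360):
                P=ray(c,(x,y),z)[:2];print(nm,st[i].tolist(),ce[i].round(1),P.round(4),"reader",(Rm.T@(P-o)*1e3).round(1))
    # vial etc
E
```

```text
top 5.999404812327937 [ 0.57004315 -0.01040189] res mm [[0.4, 1.0], [1.3, -1.0], [-0.9, -1.0], [-0.9, 1.0]]
red [341, 297, 8, 8, 52] [344.7 300.3] [0.4971 0.0651] reader [-64.6  82.7]
green [396, 223, 8, 11, 77] [399.5 228. ] [ 0.6368 -0.0436] reader [ 62.9 -40. ]
green [341, 235, 6, 10, 25] [343.8 239.6] [0.617  0.0639] reader [54.4 69. ]
yellow [351, 291, 3, 8, 9] [352.1 294.8] [0.5112 0.0508] reader [-52.1  67. ]
side 6.57041442566025 [ 0.56926423 -0.01018377] res mm [[0.9, -0.3], [0.4, -1.1], [2.2, 0.6], [-3.5, 0.8]]
red [380, 228, 9, 20, 125] [384. 237.] [0.4982 0.0816] reader [-60.1  99.3]
green [313, 188, 13, 6, 72] [318.7 190.5] [ 0.6313 -0.0885] reader [ 52.6 -84.9]
green [313, 246, 10, 3, 15] [317.9 247.1] [0.6152 0.0631] reader [54.  67.6]
```

```bash
cat >> h.py <<'E'
TH=np.radians(6.1);O=np.array([.570,-.0103]);RM=np.array([[np.cos(TH),-np.sin(TH)],[np.sin(TH),np.cos(TH)]])
def w(x,y): return RM@(np.array([x,y])/1e3)+O   # reader mm -> world
def rd(P): return RM.T@(np.asarray(P)[:2]-O)*1e3
def pose():
    o=robot.get_obs();q=o["ee_rot"];return o,np.array(o["ee_pos"]),R.from_quat([q[1],q[2],q[3],q[0]])
def status():
    o,p,r=pose();M=r.as_matrix();print("t",round(o["time"],2),"tcp",p.round(4),"reader",rd(p).round(1),"toolx",M[:,0].round(3),"yaw_y",np.degrees(np.arctan2(M[1,1],M[0,1])).round(2),"q6",o["qpos"].round(2),"F",o["ft_force"].round(1),"w",round(o["grip_width"],4))
def go(P,yaw):
    """shift(cm), rotvec(deg) in tool frame to reach world P, tool down with tool-y yaw (deg)"""
    o,p,r=pose();c,s=np.cos(np.radians(yaw)),np.sin(np.radians(yaw))
    X=np.array([0,0,-1.]);Y=np.array([c,s,0]);M=np.stack([X,Y,np.cross(X,Y)],1)
    rv=(r.inv()*R.from_matrix(M)).as_rotvec(degrees=True)
    return rv.round(1).tolist(),(r.inv().apply(np.array(P)-p)*100).round(2).tolist()
E
python3 - <<'E'
from h import *
status()
t=eyes.camera("top")
print("plate top", rd(ray(t,(270+408/3.3,180+456/3.3),.062)), "cap",rd(ray(t,(270+394/3.3,180+325/3.3),.08)),"roller",rd(ray(t,(270+342/3.3,180+390/3.3),.03)))
g=w(-64.6,82.7);print(g)
for y in(71.7,-108.3): print(y,go([*g,.2],y))
E
```

```text
t 0.2 tcp [ 0.2468 -0.519   0.222 ] reader [-375.5 -471.5] toolx [-0.     0.001 -1.   ] yaw_y -64.57 q6 [-1.25  0.28  1.51 -0.    1.36 -0.12] F [-0.2 -0.4 -0.7] w 0.094
plate top [-105.67238516    0.87943855] cap [-36.69584088  -0.29234879] roller [-64.49082486  28.96662005]
[0.49697773 0.06506709]
71.7 ([-136.3, -0.1, 0.0], [2.25, -42.02, -47.67])
-108.3 ([43.7, 0.0, 0.0], [2.25, -42.02, -47.67])
```

>>> servo_tool(steps=[[[-136,0,0],[2.2,-42,-47.7],0.32],[[-136,0,0],[2.2,-42,-47.7],0.32],[[-136,0,0],[2.2,-42,-47.7],0.32],[[-136,0,0],[2.2,-42,-47.7],0.32],[[-136,0,0],[2.2,-42,-47.7],0.32],[[-136,0,0],[2.2,-42,-47.7],0.32],[[-136,0,0],[2.2,-42,-47.7],0.32],[[-136,0,0],[2.2,-42,-47.7],0.32]])

```text
time: 1.05
ee_pos: [0.4048, -0.15, 0.2088]
ee_rot: [0.52, 0.48, 0.519, -0.48]
ft_force: [0.4, 0.8, 1.0]
grip_width: 0.0335
```

Run:
```python
from h import *
status();print(go([*w(-64.6,82.7),.15],71.7))
```

```text
t 1.05 tcp [ 0.4048 -0.15    0.2088] reader [-179.1 -121.4] toolx [ 0.001 -0.    -1.   ] yaw_y 4.51 q6 [-0.52  0.07  1.81  0.    1.27 -0.6 ] F [0.4 0.8 1. ] w 0.0335
([-67.2, 0.1, -0.0], [5.87, 10.88, -20.72])
```

>>> servo_tool(steps=[[[-67,0,0],[3,10.9,-20.7],0.32],[[-67,0,0],[3,10.9,-20.7],0.32],[[-67,0,0],[3,10.9,-20.7],0.32],[[-67,0,0],[3,10.9,-20.7],0.32],[[-67,0,0],[5,10.9,-20.7],0.32],[[-67,0,0],[5,10.9,-20.7],0.32],[[-67,0,0],[5,10.9,-20.7],0.32],[[-67,0,0],[5,10.9,-20.7],0.32]])

```text
time: 1.85
ee_pos: [0.4979, 0.0631, 0.1581]
ee_rot: [0.698, 0.113, 0.698, -0.113]
ft_force: [-0.6, 0.2, 0.2]
grip_width: 0.0302
```

Run:
```python
from h import *
status();print(go([*w(-64.6,82.7),.11],71.7));print(go([*w(-64.6,82.7),.06],71.7))
for n in("side","top"):
    c=eyes.camera(n);cv2.imwrite(f"pics/{n}1.png",c["frame"])
a=cv2.imread("pics/top1.png")[170:350,250:450]; b=cv2.imread("pics/side1.png")[140:290,280:480]
cv2.imwrite("pics/z1.png",np.vstack([cv2.resize(a,(400,360))[:300],cv2.resize(b,(400,300))]))
```

```text
t 1.85 tcp [0.4979 0.0631 0.1581] reader [-63.9  80.7] toolx [-0.001 -0.    -1.   ] yaw_y 71.57 q6 [-0.01  0.21  1.76 -0.    1.17 -1.26] F [-0.6  0.2  0.2] w 0.0302
([-0.1, -0.0, 0.0], [4.81, 0.16, -0.14])
([-0.1, -0.0, 0.0], [9.81, 0.16, -0.14])
```

View pics/z1.png

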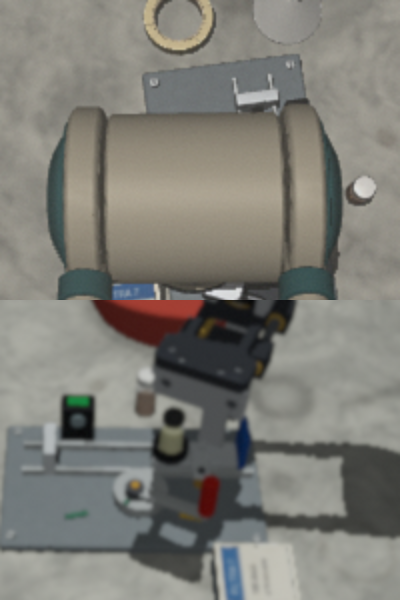

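>>> servo_tool(steps=[[[0,0,0],[3,0.15,-0.15],0.32],[[0,0,0],[5,0.15,-0.15],0.32],[[0,0,0],[6,0.15,-0.15],0.32],[[0,0,0],[7,0.15,-0.15],0.32],[[0,0,0],[8,0.15,-0.15],0.32],[[0,0,0],[9,0.15,-0.15],0.32],[[0,0,0],[9.8,0.15,-0.15],0.32],[[0,0,0],[9.8,0.15,-0.15],0.32]])

```text
time: 2.75
ee_pos: [0.4964, 0.0643, 0.0596]
ee_rot: [0.697, 0.116, 0.698, -0.116]
ft_force: [0.1, -0.2, -0.3]
grip_width: 0.0297
```

Run:
```python
from h import *
status()
c=eyes.camera("side");cv2.imwrite("pics/s2.png",cv2.resize(c["frame"][140:290,280:480],(800,600),interpolation=2))
```

```text
t 2.75 tcp [0.4964 0.0643 0.0596] reader [-65.3  82. ] toolx [-0.002 -0.    -1.   ] yaw_y 71.17 q6 [-0.01  0.32  1.9  -0.    0.93 -1.25] F [ 0.1 -0.2 -0.3] w 0.0297
```

View pics/s2.png

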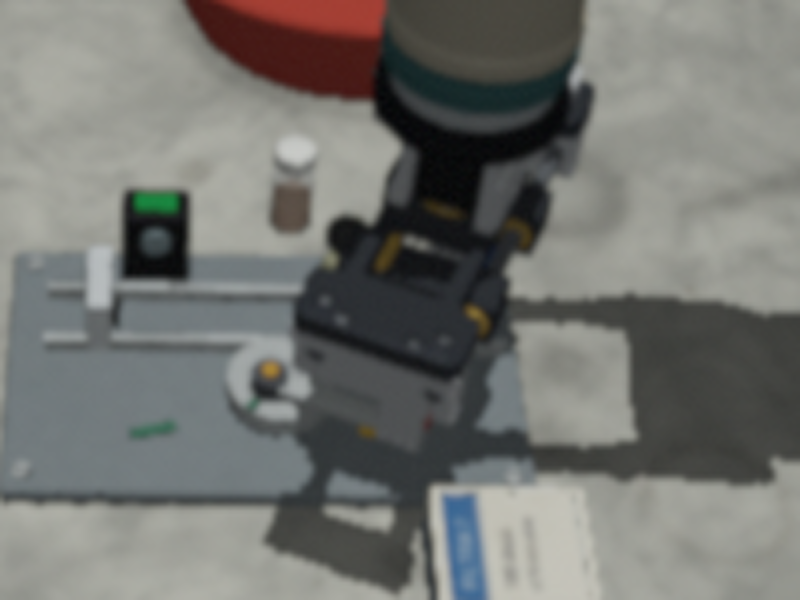

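```bash
cat >> h.py <<'E'
def arc(angs,z=.06,r=70):
    for a in angs:
        x=-1+r*np.cos(np.radians(a));y=54+r*np.sin(np.radians(a))
        rv,sh=go([*w(x,y),z],a+6.1-90); print(a,np.round(rv,1),np.round(sh,1) if 0 else sh)
E
python3 - <<'E'
from h import *
arc([152,146,140,134,128,122,116,110])
E
```

```text
152 [ 3.1 -0.   0. ] [0.02, 0.53, -0.02]
146 [ 9.1 -0.   0. ] [0.02, 1.25, 0.06]
140 [15.1 -0.   0. ] [0.02, 1.97, 0.21]
134 [21.1 -0.   0. ] [0.02, 2.67, 0.44]
128 [27.1 -0.   0. ] [0.02, 3.34, 0.74]
122 [33.1 -0.   0. ] [0.02, 3.97, 1.1]
116 [39.1 -0.   0. ] [0.01, 4.56, 1.53]
110 [45.1 -0.   0. ] [0.01, 5.11, 2.02]
```

>>> servo_tool(steps=[[[3,0,0],[0,0.5,0],0.27],[[9,0,0],[0,1.25,0.05],0.27],[[15,0,0],[0,1.95,0.2],0.27],[[21,0,0],[0,2.65,0.45],0.27],[[27,0,0],[0,3.35,0.75],0.27],[[33,0,0],[0,3.95,1.1],0.27],[[39,0,0],[0,4.55,1.55],0.27],[[45,0,0],[0,5.1,2.0],0.27]])

```text
time: 3.6
ee_pos: [0.5322, 0.1056, 0.0609]
ee_rot: [0.6, 0.374, 0.6, -0.376]
ft_force: [-1.1, -3.1, 0.3]
grip_width: 0.0252
```

Run:
```python
from h import *
status();arc([110,104,98,92,86,80,74,68,62,56])
c=eyes.camera("side");cv2.imwrite("pics/s3.png",cv2.resize(c["frame"][140:290,280:480],(800,600),interpolation=2))
```

```text
t 3.6 tcp [0.5322 0.1056 0.0609] reader [-25.3 119.2] toolx [-0.001 -0.002 -1.   ] yaw_y 25.98 q6 [ 0.07  0.37  1.81 -0.    0.96 -0.38] F [-1.1 -3.1  0.3] w 0.0252
110 [-0.1  0.1  0.1] [0.09, 0.05, -0.04]
104 [5.9 0.1 0.1] [0.09, 0.78, -0.0]
98 [11.9  0.1  0.1] [0.09, 1.51, 0.11]
92 [17.9  0.1  0.1] [0.09, 2.21, 0.3]
86 [23.9  0.1  0.1] [0.09, 2.9, 0.56]
80 [29.9  0.1  0.1] [0.09, 3.55, 0.89]
74 [35.9  0.1  0.1] [0.09, 4.17, 1.29]
68 [41.9  0.1  0.1] [0.09, 4.74, 1.75]
62 [47.9  0.1  0.1] [0.09, 5.26, 2.26]
56 [53.9  0.1  0. ] [0.09, 5.72, 2.83]
```

View pics/s3.png

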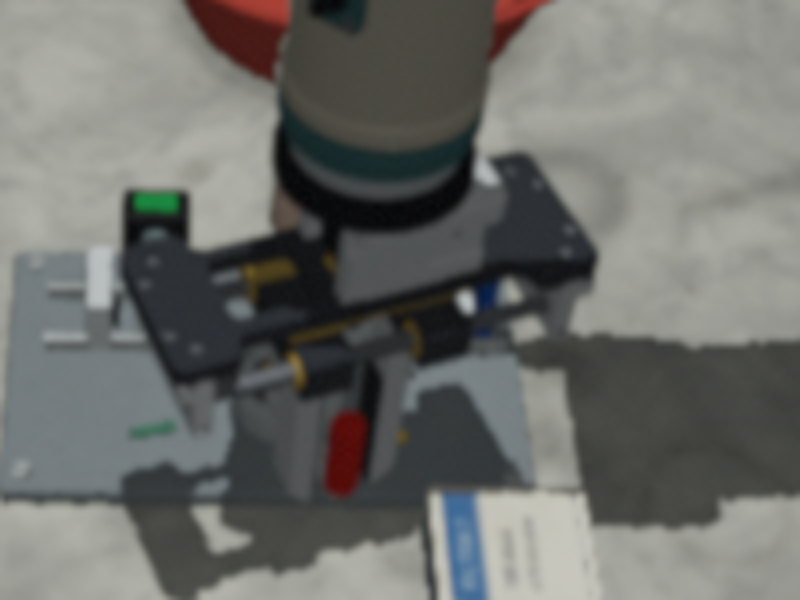

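>>> servo_tool(steps=[[[6,0,0],[0.1,0.8,0],0.27],[[12,0,0],[0.1,1.5,0.1],0.27],[[18,0,0],[0.1,2.2,0.3],0.27],[[24,0,0],[0.1,2.9,0.55],0.27],[[30,0,0],[0.1,3.55,0.9],0.27],[[36,0,0],[0.1,4.15,1.3],0.27],[[42,0,0],[0.1,4.75,1.75],0.27],[[48,0,0],[0.1,5.25,2.25],0.27]])

```text
time: 4.45
ee_pos: [0.5885, 0.1092, 0.0598]
ee_rot: [-0.395, -0.585, -0.396, 0.587]
ft_force: [-1.7, -0.9, 0.3]
grip_width: 0.0253
```

Run:
```python
from h import *
status();arc([62,56,50,44,38,32,26,20,17,14,12,10,8])
```

```text
t 4.45 tcp [0.5885 0.1092 0.0598] reader [ 31.1 116.9] toolx [-0.002  0.    -1.   ] yaw_y -21.95 q6 [0.07 0.44 1.68 0.   1.02 0.45] F [-1.7 -0.9  0.3] w 0.0253
62 [-0.1  0.   0.1] [-0.02, 0.12, 0.06]
56 [5.9 0.1 0.1] [-0.02, 0.85, 0.1]
50 [11.9  0.1  0.1] [-0.02, 1.58, 0.21]
44 [17.9  0.1  0.1] [-0.02, 2.29, 0.4]
38 [23.9  0.1  0.1] [-0.02, 2.97, 0.66]
32 [29.9  0.1  0.1] [-0.03, 3.62, 0.99]
26 [35.9  0.1  0.1] [-0.03, 4.24, 1.39]
20 [41.9  0.1  0.1] [-0.03, 4.81, 1.85]
17 [44.9  0.1  0.1] [-0.03, 5.07, 2.1]
14 [47.9  0.1  0.1] [-0.03, 5.33, 2.37]
12 [49.9  0.1  0.1] [-0.03, 5.49, 2.55]
10 [51.9  0.1  0.1] [-0.03, 5.64, 2.74]
8 [53.9  0.1  0.1] [-0.03, 5.79, 2.94]
```

>>> servo_tool(steps=[[[6,0,0],[0,0.85,0.1],0.27],[[12,0,0],[0,1.6,0.2],0.27],[[18,0,0],[0,2.3,0.4],0.27],[[24,0,0],[0,2.95,0.65],0.27],[[30,0,0],[0,3.6,1.0],0.27],[[36,0,0],[0,4.25,1.4],0.27],[[42,0,0],[0,4.8,1.85],0.27],[[45,0,0],[0,5.05,2.1],0.27]])

```text
time: 5.25
ee_pos: [0.6284, 0.0713, 0.0599]
ee_rot: [-0.141, -0.693, -0.142, 0.693]
ft_force: [-1.7, 2.9, 0.6]
grip_width: 0.0254
```

Run:
```python
from h import *
status();arc([17,15,13,12,11,10,9,8])
c=eyes.camera("side");cv2.imwrite("pics/s4.png",cv2.resize(c["frame"][140:290,280:480],(800,600),interpolation=2))
```

```text
t 5.25 tcp [0.6284 0.0713 0.0599] reader [66.8 75. ] toolx [-0.     0.001 -1.   ] yaw_y -66.93 q6 [0.   0.48 1.61 0.   1.05 1.17] F [-1.7  2.9  0.6] w 0.0254
17 [-0.  -0.   0.1] [-0.01, 0.02, 0.09]
15 [ 2.  -0.   0.1] [-0.01, 0.27, 0.1]
13 [ 4.  -0.   0.1] [-0.01, 0.51, 0.11]
12 [ 5.  -0.   0.1] [-0.01, 0.63, 0.12]
11 [ 6.  -0.   0.1] [-0.01, 0.76, 0.13]
10 [ 7.  -0.   0.1] [-0.01, 0.88, 0.15]
9 [ 8.  -0.   0.1] [-0.02, 1.0, 0.16]
8 [ 9.  -0.   0.1] [-0.02, 1.12, 0.18]
```

View pics/s4.png

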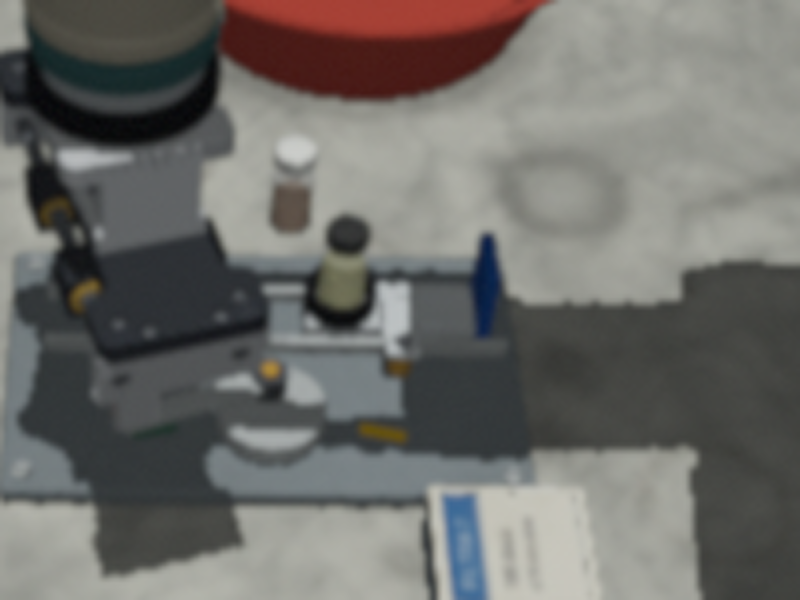

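>>> servo_tool(steps=[[[1,0,0],[0,0.15,0.1],0.27],[[2,0,0],[0,0.27,0.1],0.27],[[3,0,0],[0,0.4,0.1],0.27],[[4,0,0],[0,0.5,0.1],0.27],[[5,0,0],[0,0.63,0.12],0.27],[[6,0,0],[0,0.75,0.13],0.27],[[7,0,0],[0,0.87,0.15],0.27],[[7,0,0],[0,0.87,0.15],0.27]])

```text
time: 6.1
ee_pos: [0.6304, 0.0636, 0.0598]
ee_rot: [0.098, 0.7, 0.1, -0.7]
ft_force: [0.1, 6.4, 1.2]
grip_width: 0.0255
```

Run:
```python
from h import *
status();arc([10,9,8,7,6,5])
```

```text
t 6.1 tcp [0.6304 0.0636 0.0598] reader [67.9 67.1] toolx [-0.     0.002 -1.   ] yaw_y -73.91 q6 [-0.01  0.49  1.6   0.    1.05  1.28] F [0.1 6.4 1.2] w 0.0255
10 [-0.  -0.   0.1] [-0.02, 0.09, 0.02]
9 [ 1.  -0.   0.1] [-0.02, 0.21, 0.02]
8 [ 2.  -0.   0.1] [-0.02, 0.33, 0.02]
7 [ 3.  -0.   0.1] [-0.02, 0.46, 0.03]
6 [ 4.  -0.   0.1] [-0.02, 0.58, 0.03]
5 [ 5.  -0.   0.1] [-0.02, 0.7, 0.04]
```

>>> servo_tool(steps=[[[0,0,0],[0,0.1,0],0.27],[[0,0,0],[0,0.15,0],0.27],[[0,0,0],[0,0.2,0],0.27],[[0,0,0],[0,0.2,0],0.27],[[0,0,0],[0,0.2,0],0.27],[[0,0,0],[0,0.2,0],0.27],[[0,0,0],[0,0.2,0],0.27],[[0,0,0],[0,0.2,0],0.27]])

```text
time: 6.9
ee_pos: [0.6305, 0.0634, 0.0598]
ee_rot: [-0.097, -0.7, -0.101, 0.7]
ft_force: [-0.6, 9.7, 1.6]
grip_width: 0.0253
```

Run:
```python
from h import *
status()
```

```text
t 6.9 tcp [0.6305 0.0634 0.0598] reader [68.  66.9] toolx [-0.001  0.005 -1.   ] yaw_y -73.92 q6 [-0.01  0.49  1.6   0.01  1.06  1.27] F [-0.6  9.7  1.6] w 0.0253
```

>>> servo_tool(steps=[[[0,0,0],[0,-0.3,0],0.32],[[0,0,0],[0,-0.5,0],0.32],[[0,0,0],[-2,-0.5,0],0.32],[[0,0,0],[-5,-0.5,0],0.32],[[0,0,0],[-8,-0.5,0],0.32],[[0,0,0],[-11,-0.5,0],0.32],[[0,0,0],[-12,-0.5,0],0.32],[[0,0,0],[-12,-0.5,0],0.32]])

```text
time: 7.7
ee_pos: [0.6306, 0.0645, 0.1809]
ee_rot: [0.1, 0.701, 0.099, -0.699]
ft_force: [-0.1, -0.2, 0.1]
grip_width: 0.0304
```

Run:
```python
from h import *
status();print(go([*w(-160,0),.18],-83.9))
```

```text
t 7.7 tcp [0.6306 0.0645 0.1809] reader [68.2 68. ] toolx [ 0.003 -0.001 -1.   ] yaw_y -73.84 q6 [-0.01  0.39  1.44 -0.    1.31  1.28] F [-0.1 -0.2  0.1] w 0.0304
([10.1, -0.2, -0.1], [0.04, 2.71, 23.65])
```

>>> servo_tool(steps=[[[10,0,0],[0,2.7,23.6],0],[[10,0,0],[0,2.7,23.6],0],[[10,0,0],[0,2.7,23.6],0],[[10,0,0],[0,2.7,23.6],0],[[10,0,0],[0,2.7,23.6],0],[[10,0,0],[0,2.7,23.6],0],[[10,0,0],[0,2.7,23.6],0],[[10,0,0],[0,2.7,23.6],0]])

```text
time: 8.5
ee_pos: [0.4115, -0.0265, 0.179]
ee_rot: [-0.038, -0.706, -0.038, 0.706]
ft_force: [0.4, -0.5, 1.2]
grip_width: 0.0003
```

Run:
```python
from h import *
status();print(go([*w(-150,0),.054],-83.9))
t=eyes.camera("top");h=cv2.cvtColor(t["frame"],cv2.COLOR_BGR2HSV)
mk=cv2.inRange(h,(0,150,80),(8,255,255));k,l,st,ce=cv2.connectedComponentsWithStats(mk)
for i in range(1,k):
    if 5<st[i,4]<200:
        r=rd(ray(t,ce[i],.08));print(st[i],r,np.degrees(np.arctan2(r[1]-54,r[0]+1)))
s=eyes.camera("side")
cv2.imwrite("pics/z5.png",np.vstack([cv2.resize(t["frame"][180:350,260:460],(353,300)),cv2.resize(s["frame"][140:290,280:480],(353,300))[:, :353]]))
```

```text
t 8.5 tcp [ 0.4115 -0.0265  0.179 ] reader [-159.4    0.7] toolx [-0.  0. -1.] yaw_y -83.82 q6 [-0.23  0.06  1.89 -0.    1.19  1.23] F [ 0.4 -0.5  1.2] w 0.0003
([0.1, 0.0, 0.0], [12.5, 0.07, -0.94])
[337 223   8   8  50] [66.924413   72.49978347] 15.235444429298319
[485 236   8   4  14] [  12.31652269 -184.66002846] -86.80637670865559
[100 327  10  11  71] [-65.63223717 506.74499628] 98.12444450828555
```

View pics/z5.png

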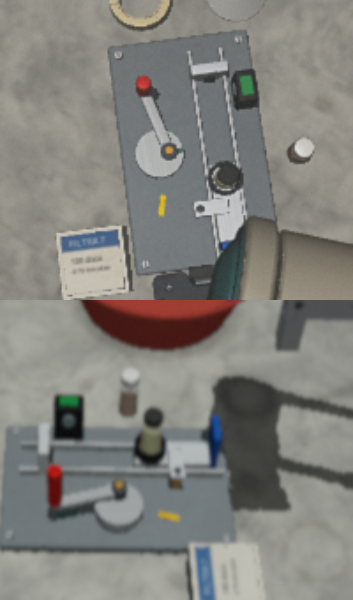

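>>> servo_tool(steps=[[[0,0,0],[3,0,0],0],[[0,0,0],[6,0,0],0],[[0,0,0],[9,0,0],0],[[0,0,0],[11,0,0],0],[[0,0,0],[12.5,0,0],0],[[0,0,0],[12.5,0,-1],0],[[0,0,0],[12.5,0,-2],0],[[0,0,0],[12.5,0,-3],0]])

```text
time: 9.4
ee_pos: [0.4432, -0.0233, 0.0554]
ee_rot: [0.039, 0.707, 0.038, -0.705]
ft_force: [0.8, -0.2, -0.1]
grip_width: 0.0006
```

Run:
```python
from h import *
status();print(go([*w(-118,0),.054],-83.9),go([*w(-28,0),.054],-83.9))
c=eyes.camera("side");cv2.imwrite("pics/s6.png",cv2.resize(c["frame"][140:290,280:480],(800,600),interpolation=2))
```

```text
t 9.4 tcp [ 0.4432 -0.0233  0.0554] reader [-127.4    0.6] toolx [ 0.003 -0.001 -1.   ] yaw_y -83.79 q6 [-0.21  0.25  2.02  0.    0.86  1.25] F [ 0.8 -0.2 -0.1] w 0.0006
([0.1, -0.1, -0.0], [0.14, 0.06, -0.94]) ([0.1, -0.1, -0.0], [0.16, 0.07, -9.94])
```

View pics/s6.png

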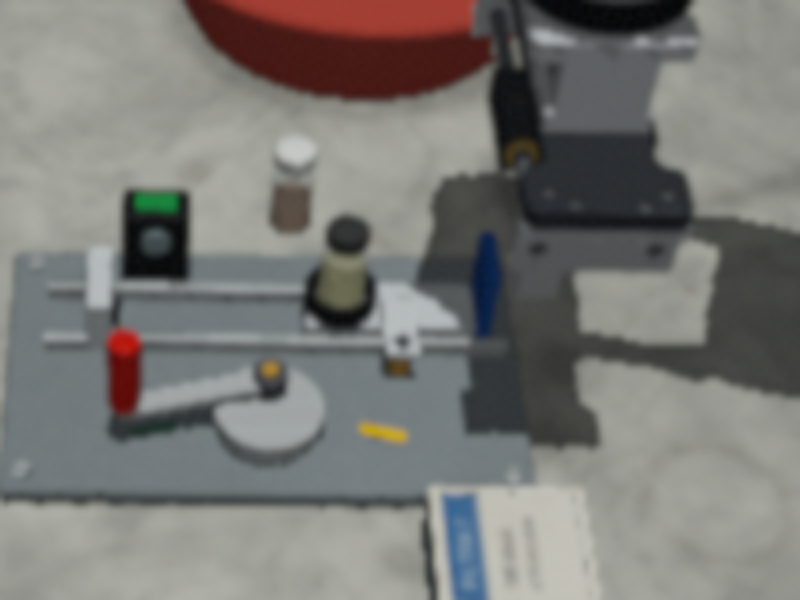

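>>> servo_tool(steps=[[[0,0,0],[0.1,0,-0.5],0],[[0,0,0],[0.1,0,-0.8],0],[[0,0,0],[0.1,0,-1.1],0],[[0,0,0],[0.1,0,-1.4],0],[[0,0,0],[0.1,0,-1.8],0],[[0,0,0],[0.1,0,-2.2],0],[[0,0,0],[0.1,0,-2.7],0],[[0,0,0],[0.1,0,-3.2],0]])

```text
time: 10.25
ee_pos: [0.4724, -0.0197, 0.0536]
ee_rot: [-0.038, -0.706, -0.038, 0.706]
ft_force: [-2.6, 0.5, 1.3]
grip_width: 0.0006
```

Run:
```python
from h import *
status();print(go([*w(-28,0),.054],-83.9))
c=eyes.camera("side");cv2.imwrite("pics/s7.png",cv2.resize(c["frame"][140:290,280:480],(600,450),interpolation=2))
```

```text
t 10.25 tcp [ 0.4724 -0.0197  0.0536] reader [-98.1   1.1] toolx [-0.001  0.    -1.   ] yaw_y -83.82 q6 [-0.19  0.29  1.97  0.    0.89  1.27] F [-2.6  0.5  1.3] w 0.0006
([0.1, 0.0, 0.0], [-0.05, 0.12, -7.01])
```

View pics/s7.png

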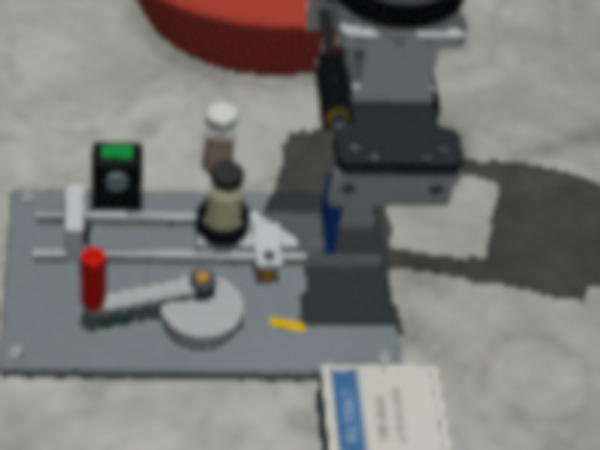

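Carriage moves with about 2.6 N and the vial stands upright. Continuing.

>>> servo_tool(steps=[[[0,0,0],[0,0.1,-0.5],0],[[0,0,0],[0,0.1,-1.1],0],[[0,0,0],[0,0.1,-1.7],0],[[0,0,0],[0,0.1,-2.3],0],[[0,0,0],[0,0.1,-2.9],0],[[0,0,0],[0,0.1,-3.5],0],[[0,0,0],[0,0.1,-4.0],0],[[0,0,0],[0,0.1,-4.5],0]])

```text
time: 11.1
ee_pos: [0.5175, -0.0159, 0.0534]
ee_rot: [-0.038, -0.706, -0.038, 0.706]
ft_force: [-2.8, 1.7, -1.6]
grip_width: 0.0002
```

>>> servo_tool(steps=[[[0,0,0],[0,0,-0.4],0],[[0,0,0],[0,0,-0.7],0],[[0,0,0],[0,0,-1.0],0],[[0,0,0],[0,0,-1.3],0],[[0,0,0],[0,0,-1.5],0],[[0,0,0],[0,0,-1.7],0],[[0,0,0],[0,0,-1.8],0],[[0,0,0],[0,0,-1.9],0]])

```text
time: 11.9
ee_pos: [0.5362, -0.0141, 0.0537]
ee_rot: [0.038, 0.706, 0.038, -0.706]
ft_force: [-3.0, -0.7, -1.3]
grip_width: 0.0004
```

Run:
```python
from h import *
status();print(go([*w(-28,0),.054],-83.9))
c=eyes.camera("side");cv2.imwrite("pics/s8.png",cv2.resize(c["frame"][140:290,280:480],(600,450),interpolation=2))
```

```text
t 11.9 tcp [ 0.5362 -0.0141  0.0537] reader [-34.   -0.2] toolx [ 0. -0. -1.] yaw_y -83.81 q6 [-0.16  0.37  1.83 -0.    0.94  1.31] F [-3.  -0.7 -1.3] w 0.0004
([0.1, -0.0, -0.0], [-0.03, -0.02, -0.6])
```

View pics/s8.png

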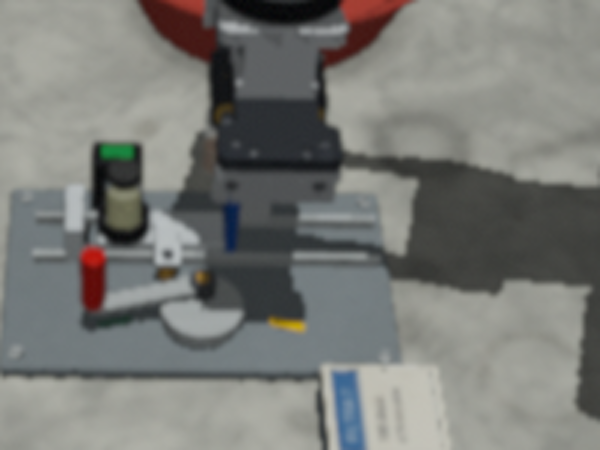

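>>> servo_tool(steps=[[[0,0,0],[0,0,-0.2],0],[[0,0,0],[0,0,-0.35],0],[[0,0,0],[0,0,-0.5],0],[[0,0,0],[0,0,-0.6],0],[[0,0,0],[0,0,-0.7],0],[[0,0,0],[0,0,-0.8],0],[[0,0,0],[0,0,-0.9],0],[[0,0,0],[0,0,-0.9],0]])

```text
time: 12.75
ee_pos: [0.5409, -0.0136, 0.0537]
ee_rot: [-0.039, -0.703, -0.038, 0.709]
ft_force: [-11.7, -3.6, 7.2]
grip_width: 0.0003
```

Run:
```python
from h import *
status()
```

```text
t 12.75 tcp [ 0.5409 -0.0136  0.0537] reader [-29.3  -0.1] toolx [-0.008 -0.001 -1.   ] yaw_y -83.76 q6 [-0.15  0.38  1.81 -0.    0.96  1.31] F [-11.7  -3.6   7.2] w 0.0003
```

>>> servo_tool(steps=[[[0,0,0],[0,0,-0.1],0],[[0,0,0],[0,0,-0.2],0],[[0,0,0],[0,0,-0.3],0],[[0,0,0],[0,0,-0.3],0],[[0,0,0],[0,0,-0.3],0],[[0,0,0],[0,0,-0.3],0],[[0,0,0],[0,0,-0.3],0],[[0,0,0],[0,0,-0.3],0]])

```text
time: 13.55
ee_pos: [0.5409, -0.0136, 0.0537]
ee_rot: [-0.039, -0.701, -0.038, 0.711]
ft_force: [-16.4, -5.2, 11.9]
grip_width: 0.0009
```

Run:
```python
from h import *
status()
c=eyes.camera("side");cv2.imwrite("pics/s9.png",cv2.resize(c["frame"][170:260,280:400],(800,600),interpolation=2))
```

```text
t 13.55 tcp [ 0.5409 -0.0136  0.0537] reader [-29.3  -0.2] toolx [-0.014 -0.002 -1.   ] yaw_y -83.73 q6 [-0.15  0.38  1.81 -0.    0.96  1.31] F [-16.4  -5.2  11.9] w 0.0009
```

View pics/s9.png

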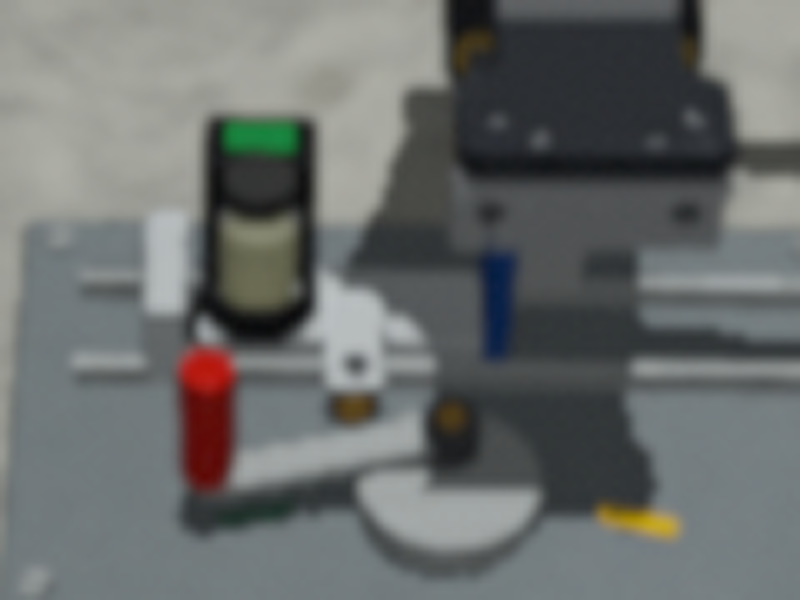

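>>> servo_tool(steps=[[[0,0,0],[0,0,0.3],0],[[0,0,0],[0,0,0.8],0],[[0,0,0],[0,0,2],0],[[0,0,0],[0,0,3],0],[[0,0,0],[-3,0,3],0],[[0,0,0],[-7,0,3],0],[[0,0,0],[-11,0,3],0],[[0,0,0],[-13,0,3],0.32]])

```text
time: 14.4
ee_pos: [0.52, -0.0161, 0.1875]
ee_rot: [0.039, 0.709, 0.038, -0.704]
ft_force: [0.1, -0.7, -0.4]
grip_width: 0.0056
```

Run:
```python
from h import *
status();g=w(-1+70*np.cos(np.radians(15)),54+70*np.sin(np.radians(15)))
print(go([*g,.18],21.1-90))
```

```text
t 14.4 tcp [ 0.52   -0.0161  0.1875] reader [-50.3  -0.4] toolx [ 0.007 -0.001 -1.   ] yaw_y -83.82 q6 [-0.16  0.21  1.68  0.    1.24  1.3 ] F [ 0.1 -0.7 -0.4] w 0.0056
([-14.9, -0.4, -0.2], [0.82, -7.24, -11.7])
```

>>> servo_tool(steps=[[[-15,0,0],[0.8,-7.2,-11.7],0.32],[[-15,0,0],[0.8,-7.2,-11.7],0.32],[[-15,0,0],[0.8,-7.2,-11.7],0.32],[[-15,0,0],[0.8,-7.2,-11.7],0.32],[[-15,0,0],[0.8,-7.2,-11.7],0.32],[[-15,0,0],[0.8,-7.2,-11.7],0.32],[[-15,0,0],[0.8,-7.2,-11.7],0.32],[[-15,0,0],[0.8,-7.2,-11.7],0.32]])

```text
time: 15.2
ee_pos: [0.6261, 0.0676, 0.1761]
ee_rot: [0.13, 0.695, 0.13, -0.695]
ft_force: [0.0, -0.3, 1.1]
grip_width: 0.0302
```

Run:
```python
from h import *
status();arc([15])
s=eyes.camera("side");h=cv2.cvtColor(s["frame"],cv2.COLOR_BGR2HSV)
cv2.imwrite("pics/s10.png",cv2.resize(s["frame"][140:290,280:480],(600,450),interpolation=2))
```

```text
t 15.2 tcp [0.6261 0.0676 0.1761] reader [64.1 71.5] toolx [ 0. -0. -1.] yaw_y -68.88 q6 [-0.    0.38  1.46 -0.    1.3   1.2 ] F [ 0.  -0.3  1.1] w 0.0302
15 [ 0. -0. -0.] [11.61, -0.0, -0.26]
```

View pics/s10.png

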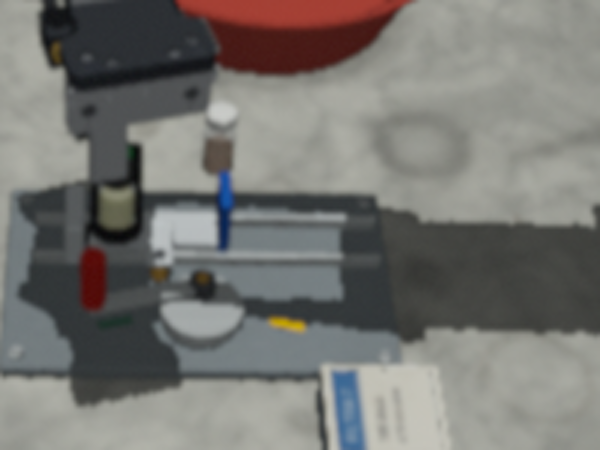

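>>> servo_tool(steps=[[[0,0,0],[3,0,-0.25],0.32],[[0,0,0],[5,0,-0.25],0.32],[[0,0,0],[7,0,-0.25],0.32],[[0,0,0],[8.5,0,-0.25],0.32],[[0,0,0],[10,0,-0.25],0.32],[[0,0,0],[11,0,-0.25],0.32],[[0,0,0],[11.6,0,-0.25],0.27],[[0,0,0],[11.6,0,-0.25],0.27]])

```text
time: 16.05
ee_pos: [0.6286, 0.069, 0.0591]
ee_rot: [-0.13, -0.695, -0.13, 0.695]
ft_force: [-0.5, 0.0, -0.7]
grip_width: 0.0258
```

Run:
```python
from h import *
status();arc([21,27,33,39,45,51,57,63])
```

```text
t 16.05 tcp [0.6286 0.069  0.0591] reader [66.7 72.7] toolx [-0.001 -0.    -1.   ] yaw_y -68.83 q6 [-0.    0.48  1.61 -0.    1.05  1.2 ] F [-0.5  0.  -0.7] w 0.0258
21 [-5.9  0.1  0. ] [-0.09, -0.68, 0.06]
27 [-11.9   0.1   0. ] [-0.09, -1.41, 0.18]
33 [-17.9   0.1   0. ] [-0.09, -2.11, 0.36]
39 [-23.9   0.1   0. ] [-0.09, -2.8, 0.63]
45 [-29.9   0.1   0. ] [-0.09, -3.45, 0.96]
51 [-35.9   0.1   0. ] [-0.09, -4.07, 1.36]
57 [-41.9   0.1   0. ] [-0.09, -4.64, 1.82]
63 [-47.9   0.    0. ] [-0.09, -5.16, 2.33]
```

>>> servo_tool(steps=[[[-6,0,0],[-0.1,-0.7,0.05],0.27],[[-12,0,0],[-0.1,-1.4,0.2],0.27],[[-18,0,0],[-0.1,-2.1,0.35],0.27],[[-24,0,0],[-0.1,-2.8,0.6],0.27],[[-30,0,0],[-0.1,-3.45,0.95],0.27],[[-36,0,0],[-0.1,-4.05,1.35],0.27],[[-42,0,0],[-0.1,-4.65,1.8],0.27],[[-48,0,0],[-0.1,-5.15,2.35],0.27]])

```text
time: 16.85
ee_pos: [0.5904, 0.1086, 0.0617]
ee_rot: [0.404, 0.582, 0.402, -0.58]
ft_force: [1.8, -1.3, -1.7]
grip_width: 0.0252
```

Run:
```python
from h import *
status();arc([69,75,81,87,93,99,105,111])
```

```text
t 16.85 tcp [0.5904 0.1086 0.0617] reader [ 32.9 116. ] toolx [ 0.005 -0.001 -1.   ] yaw_y -20.56 q6 [ 0.07  0.44  1.68 -0.    1.02  0.43] F [ 1.8 -1.3 -1.7] w 0.0252
69 [-5.7 -0.1 -0.3] [0.17, -0.94, 0.1]
75 [-11.7  -0.   -0.3] [0.16, -1.66, 0.21]
81 [-17.7  -0.   -0.3] [0.16, -2.37, 0.39]
87 [-23.7  -0.   -0.3] [0.16, -3.06, 0.65]
93 [-29.7   0.   -0.3] [0.15, -3.71, 0.98]
99 [-35.7   0.   -0.3] [0.15, -4.33, 1.38]
105 [-41.7   0.   -0.3] [0.15, -4.9, 1.84]
111 [-47.7   0.   -0.3] [0.14, -5.42, 2.35]
```

>>> servo_tool(steps=[[[-6,0,0],[0.1,-0.9,0.1],0.27],[[-12,0,0],[0.1,-1.65,0.2],0.27],[[-18,0,0],[0.1,-2.35,0.4],0.27],[[-24,0,0],[0.1,-3.05,0.65],0.27],[[-30,0,0],[0.1,-3.7,1.0],0.27],[[-36,0,0],[0.1,-4.35,1.4],0.27],[[-42,0,0],[0.1,-4.9,1.85],0.27],[[-48,0,0],[0.1,-5.4,2.35],0.27]])

```text
time: 17.65
ee_pos: [0.5322, 0.1067, 0.0613]
ee_rot: [0.606, 0.369, 0.603, -0.366]
ft_force: [3.1, 1.3, 1.9]
grip_width: 0.0254
```

Run:
```python
from h import *
status();arc([117,123,129,135,141,147,153,159,163])
s=eyes.camera("side")
cv2.imwrite("pics/s11.png",cv2.resize(s["frame"][140:290,280:480],(600,450),interpolation=2))
```

```text
t 17.65 tcp [0.5322 0.1067 0.0613] reader [-25.2 120.3] toolx [ 0.006  0.001 -1.   ] yaw_y 27.42 q6 [ 0.07  0.37  1.81  0.    0.96 -0.41] F [3.1 1.3 1.9] w 0.0254
117 [-5.7  0.1 -0.4] [0.13, -0.85, 0.09]
123 [-11.7   0.1  -0.3] [0.13, -1.58, 0.2]
129 [-17.7   0.2  -0.3] [0.12, -2.29, 0.39]
135 [-23.7   0.2  -0.3] [0.12, -2.97, 0.65]
141 [-29.7   0.2  -0.3] [0.11, -3.63, 0.98]
147 [-35.7   0.2  -0.3] [0.11, -4.24, 1.37]
153 [-41.7   0.2  -0.3] [0.11, -4.81, 1.83]
159 [-47.7   0.2  -0.3] [0.11, -5.34, 2.34]
163 [-51.7   0.3  -0.3] [0.1, -5.65, 2.72]
```

View pics/s11.png

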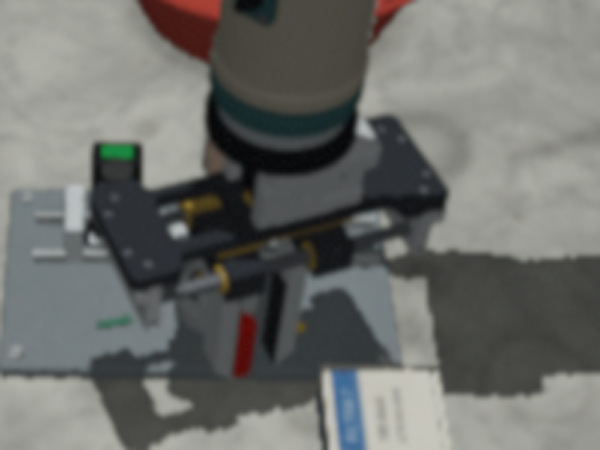

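>>> servo_tool(steps=[[[-6,0,0],[0.1,-0.85,0.1],0.27],[[-12,0,0],[0.1,-1.6,0.2],0.27],[[-18,0,0],[0.1,-2.3,0.4],0.27],[[-24,0,0],[0.1,-2.95,0.65],0.27],[[-30,0,0],[0.1,-3.65,1.0],0.27],[[-36,0,0],[0.1,-4.25,1.4],0.27],[[-42,0,0],[0.1,-4.8,1.85],0.27],[[-48,0,0],[0.1,-5.35,2.35],0.27]])

```text
time: 18.5
ee_pos: [0.4952, 0.0609, 0.0601]
ee_rot: [0.703, 0.091, 0.699, -0.09]
ft_force: [2.7, 1.6, 0.4]
grip_width: 0.0253
```

Run:
```python
from h import *
status();arc([161,163,165,167,169,170,171,172])
```

```text
t 18.5 tcp [0.4952 0.0609 0.0601] reader [-66.8  78.7] toolx [ 0.005  0.001 -1.   ] yaw_y 75.29 q6 [-0.02  0.31  1.91  0.    0.92 -1.33] F [2.7 1.6 0.4] w 0.0253
161 [-1.8  0.3 -0.1] [0.01, -0.19, 0.03]
163 [-3.8  0.3 -0.1] [0.01, -0.44, 0.05]
165 [-5.8  0.3 -0.1] [0.0, -0.68, 0.07]
167 [-7.8  0.3 -0.1] [0.0, -0.92, 0.09]
169 [-9.8  0.3 -0.1] [0.0, -1.17, 0.13]
170 [-10.8   0.3  -0.1] [0.0, -1.29, 0.15]
171 [-11.8   0.3  -0.1] [0.0, -1.41, 0.18]
172 [-12.8   0.3  -0.1] [0.0, -1.52, 0.2]
```

>>> servo_tool(steps=[[[-2,0,0],[0,-0.2,0.05],0.27],[[-4,0,0],[0,-0.45,0.05],0.27],[[-6,0,0],[0,-0.7,0.05],0.27],[[-8,0,0],[0,-0.9,0.1],0.27],[[-9,0,0],[0,-1.05,0.1],0.27],[[-10,0,0],[0,-1.2,0.15],0.27],[[-11,0,0],[0,-1.35,0.15],0.27],[[-11,0,0],[0,-1.4,0.15],0.27]])

```text
time: 19.3
ee_pos: [0.4924, 0.0488, 0.0594]
ee_rot: [0.708, 0.026, 0.705, -0.023]
ft_force: [3.4, 9.5, 1.2]
grip_width: 0.0255
```

Run:
```python
from h import *
status()
```

```text
t 19.3 tcp [0.4924 0.0488 0.0594] reader [-70.9  67. ] toolx [ 0.004  0.004 -1.   ] yaw_y 86.03 q6 [-0.05  0.31  1.92  0.01  0.91 -1.55] F [3.4 9.5 1.2] w 0.0255
```

>>> servo_tool(steps=[[[0,0,0],[0,-0.1,0],0.27],[[0,0,0],[0,-0.2,0],0.27],[[0,0,0],[0,-0.2,0],0.27],[[0,0,0],[0,-0.2,0],0.27],[[0,0,0],[0,-0.2,0],0.27],[[0,0,0],[0,-0.2,0],0.27],[[0,0,0],[0,-0.2,0],0.27],[[0,0,0],[0,-0.2,0],0.27]])

```text
time: 20.1
ee_pos: [0.4924, 0.0486, 0.0593]
ee_rot: [0.708, 0.028, 0.705, -0.022]
ft_force: [2.5, 13.6, 1.9]
grip_width: 0.0258
```

Run:
```python
from h import *
status()
```

```text
t 20.1 tcp [0.4924 0.0486 0.0593] reader [-70.9  66.8] toolx [ 0.004  0.007 -1.   ] yaw_y 85.96 q6 [-0.05  0.31  1.92  0.01  0.91 -1.55] F [ 2.5 13.6  1.9] w 0.0258
```

>>> servo_tool(steps=[[[0,0,0],[0,0.4,0],0.33],[[0,0,0],[0,0.7,0],0.33],[[0,0,0],[0,0.7,0],0.33],[[0,0,0],[-3,0.7,0],0.33],[[0,0,0],[-6,0.7,0],0.33],[[0,0,0],[-10,0.7,0],0.33],[[0,0,0],[-14,0.7,0],0.33],[[0,0,0],[-15,0.7,0],0.33]])

```text
time: 20.9
ee_pos: [0.4932, 0.0511, 0.2128]
ee_rot: [0.709, 0.023, 0.704, -0.024]
ft_force: [0.7, -0.1, 0.2]
grip_width: 0.0311
```

Run:
```python
from h import *
status();print(go([.3,-.35,.23],85))
```

```text
t 20.9 tcp [0.4932 0.0511 0.2128] reader [-69.9  69.2] toolx [ 0.007 -0.001 -1.   ] yaw_y 86.17 q6 [-0.04  0.16  1.69 -0.    1.29 -1.54] F [ 0.7 -0.1  0.2] w 0.0311
([1.2, 0.4, 0.0], [-1.82, -41.31, -16.58])
```

>>> servo_tool(steps=[[[60,0,0],[-2,-32,-16],0.33],[[60,0,0],[-2,-32,-16],0.33],[[60,0,0],[-2,-32,-16],0.33],[[60,0,0],[-2,-32,-16],0.33],[[60,0,0],[-2,-32,-16],0.33],[[60,0,0],[-2,-32,-16],0.33],[[60,0,0],[-2,-32,-16],0.33],[[60,0,0],[-2,-32,-16],0.33]])

```text
time: 21.7
ee_pos: [0.307, -0.261, 0.228]
ee_rot: [0.598, 0.375, 0.599, -0.377]
ft_force: [-0.6, -0.2, -0.9]
grip_width: 0.0311
```

Run:
```python
from h import *
status()
t=eyes.camera("top");s=eyes.camera("side");h=cv2.cvtColor(t["frame"],cv2.COLOR_BGR2HSV)
mk=cv2.inRange(h,(0,150,80),(8,255,255));k,l,st,ce=cv2.connectedComponentsWithStats(mk)
for i in range(1,k):
    r=rd(ray(t,ce[i],.08))
    if 5<st[i,4]<200 and abs(r[0])<150 and abs(r[1])<150: print(st[i],r,np.degrees(np.arctan2(r[1]-54,r[0]+1)))
cv2.imwrite("pics/t12.png",cv2.resize(t["frame"][150:360,270:450],(514,600),interpolation=2))
cv2.imwrite("pics/s12.png",cv2.resize(s["frame"][140:320,220:460],(800,600),interpolation=2))
```

```text
t 21.7 tcp [ 0.307 -0.261  0.228] reader [-288.2 -221.3] toolx [-0.003 -0.002 -1.   ] yaw_y 25.69 q6 [-0.87  0.01  1.82 -0.    1.31 -1.32] F [-0.6 -0.2 -0.9] w 0.0311
[347 298   8   8  53] [-67.85050769  72.88660269] 164.2239549993656
```

View pics/t12.png

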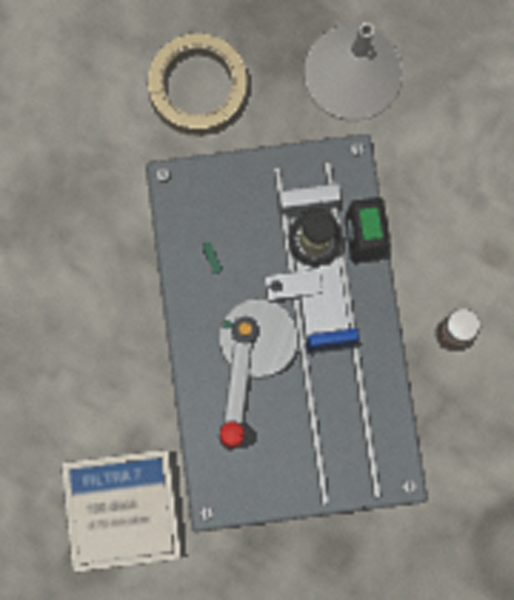

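View pics/s12.png

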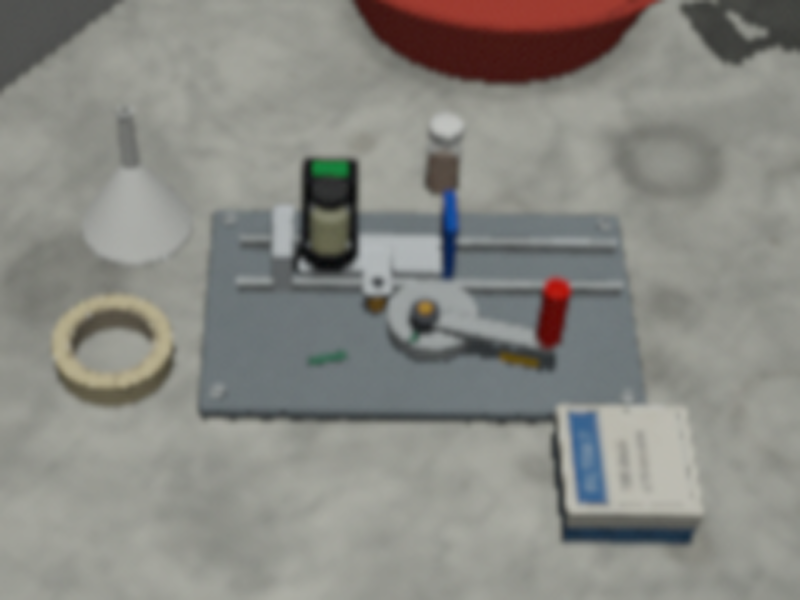

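Run:
```python
from h import *
t=eyes.camera("top")
a=cv2.imread("pics/top0.png")
for f in(a,t["frame"]):
    h=cv2.cvtColor(f,cv2.COLOR_BGR2HSV);mk=cv2.inRange(h,(105,150,60),(130,255,255));k,l,st,ce=cv2.connectedComponentsWithStats(mk)
    for i in range(1,k):
        r=rd(ray(t,ce[i],.06))
        if st[i,4]>15 and abs(r[1])<30 and abs(r[0])<130: print(st[i],r)
status()
robot.sign_off()
```

```text
[386 315  17   6  57] [-1.05097276e+02  2.38302357e-02]
[378 265  17   6  56] [-14.90821806   0.47095844]
t 21.85 tcp [ 0.3095 -0.2565  0.2278] reader [-285.2 -217.1] toolx [-0.001  0.002 -1.   ] yaw_y 26.11 q6 [-0.87  0.01  1.82  0.    1.32 -1.32] F [-0.7  0.5  0.1] w 0.0307
the job is handed in; nothing more can be done
```

The job is done and handed in at about 21.9 s, with the carriage home, the lever locked and the arm clear of everything. There is no verdict to report.

I turned the lever to its open stop with the open jaws around the post. Next I pushed the carriage home by its blue plate with the fingers shut, then turned the lever back to its locked stop. The arm was then raised and moved away.

| Check | Result |
|---|---|
| Open stop | Lever measured at 15.2° (15° expected); force rose to about 10 N with no further movement |
| Carriage travel | 90.2 mm in the top camera (90 mm expected); it stopped dead against the end stop at about 16 N push |
| Locked stop | Force rose to about 14 N with no further movement; lever at about 165.7° from the arm, 164.2° in the picture (165° expected) |
| Vial and surroundings | Vial upright in its pocket; spare vial, box, tape and funnel look undisturbed (judged by eye) |

The two locked-lever readings differ by about 1.5°, which is within the camera calibration error. No check failed.

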